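Line up the castle nut of the engraver's ball vise and pin it

TASK

The castle nut on top of the engraver's ball vise still stands with its cross slot out of line with the slot in the brass threaded stem inside it. Tighten the nut clockwise (seen from above) until the two slots line up, then take the red-handled cross pin from the wooden stand and set it upright, handle up, fully home across both slots, and let go. Leave the blue and yellow pins in the stand.

Things in the scene. Friction and masses are not known exactly. Their poses are not given: they have to be found in the camera images.
- vise: Engraver's ball vise, fixed: steel ball 120 mm across on a wooden ring 150 mm across, dark round table at 115 mm height, brass clamp bar and washer up to 125 mm. Origin on the bench under its middle, z up. On its axis a brass stem 25 mm across reaches 161 mm, inside the nut and flush with its top. The stem's slot runs along the vise's x axis. Stands left or right of the robot's middle.
- nut (a joint): Angle of the castle nut on the stem, rad. It grows as the nut turns clockwise seen from above (tightens); 0 = the slot of the nut is in line with the slot of the stem. It starts between -1.35 and -0.65, stops at -1.75 and 0.8, stays where it is left, turns with about 0.12 N m, and its height does not change noticeably.
- nut_top (a point): Centre of the nut's top, on the turning axis, 161 mm above the bench; x along the nut's slot (turns with the nut), z up. Bright steel nut, 36 mm tall: hexagon 22 mm tall, above it two walls 14 mm tall beside the slot, a black line on each along the slot. Walls' outer faces and the flats below are parallel to the slot, 46 mm apart, 26 mm long: grip there, closing across the slot.
- seat (a point): Middle of the floor of the stem's slot, 147 mm above the bench on the turning axis; axes as the vise's, x along the stem's slot. A pin fully home has its origin here. Slots of stem and nut are alike: open above, 14 mm deep, 14 mm wide, flaring to 20 mm in the top 6 mm.
- stand: Light wooden stand, fixed: 240 (x) x 46 (y) x 28 (z) mm, origin at the centre of its underside; a groove along its x axis, 13 mm wide and 14 mm deep, is split by thin walls into three pockets about 74 mm apart, each with one pin standing in it.
- red_pin: The cross pin to use, about 80 g: steel bar 60 (x) x 10 x 10 mm, on its middle an upright red tab 26 (x) x 10 (y) mm, from 10 to 54 mm height. Origin at the centre of the bar's underside, x along the bar, z up; its two ends are alike. In the stand it is sunk 14 mm, the upper 40 mm of the tab are free: grip the tab across its 10 mm (y). Its pocket varies.
- blue_pin: A bystander in the stand: pin with a blue tab and a short steel bar of 36 mm, otherwise like the red one. Leave it there.
- yellow_pin: A bystander in the stand: pin with a yellow tab and a short brass bar of 36 mm, otherwise like the red one. Leave it there.
Things that resemble listed ones, but are neither listed nor needed, are in the scene too. What is shaped like the red_pin but orange is not meant. What is shaped like the vise but pink is not meant.

How it is judged:
On the way, in this order (a step that is already met when the one before it is completed fails the run):
1. the nut is turned until its slot lines up with the stem's within 15 degrees, the red pin still in the stand (value of joint nut between -0.26 and 0.26 rad and horizontal distance between red_pin and seat above 0.1 m), for 0.2 s.
2. the red pin lies fully home across both slots (z of red_pin in the frame of seat below 0.006 m and horizontal distance between red_pin and seat below 0.015 m), for 0.2 s.
At the end, for the whole second after the job is handed in: The red pin rests fully home on the floor of the slots (within 6 mm in height, 15 mm sideways), upright with the handle up within 20 degrees, its bar along the stem's slot within 17 degrees; the nut's slot is in line with the stem's within 20 degrees; the blue and yellow pins are still in the stand (all of step 2 and value of joint nut between -0.35 and 0.35 rad and z of red_pin in the frame of seat above -0.005 m and angle between the x axis of red_pin and the x axis of seat, either way round below 0.3 rad and angle between red_pin's own z axis and vertical below 0.35 rad and linear speed of red_pin below 0.02 m/s and distance between each of blue_pin, yellow_pin and stand below 0.13 m); the robot touches nothing.
It fails at once if the nut is loosened (turned anticlockwise well past its start) instead of tightened (value of joint nut below -1.65 rad).
It fails at once if the blue pin is taken out of the stand (distance of blue_pin from where it was at the start of the episode above 0.03 m).
It fails at once if the yellow pin is taken out of the stand (distance of yellow_pin from where it was at the start of the episode above 0.03 m).
It also fails if it takes over 48 s, if anything falls off the work surface, if the arm or the gripper's body presses on something with over 40 N, if the wrist force passes 120 N, or if a joint passes its speed limit or range.

ROBOT

A 7-joint arm with a two-finger parallel gripper is mounted at the origin on the work surface. World frame = base frame: x ahead of the robot, y to its left, z up, the work surface at z = 0. Lengths are in m, angles in rad, forces in N, time in s.
With the tool pointing down it reaches from about 0.35 to 0.9 m from the base axis. Payload 7.2 kg.
Tool frame: the origin (TCP) lies on the centre line of the jaws, within the pads' length; the fingertips stand arm.tcp_to_tips ahead of it and the grasp point (between the pads) is the TCP (arm.tcp_to_tips is the distance from the TCP to the fingertips, in m); z points along the fingers, y is the direction in which the jaws open and shut (so a half turn about z gives the same grasp; the last joint's range is limited). The gripper opens to 85 mm and grips with 20 to 120 N. Pads are 22 mm wide; open, the fingers measure 114 mm over their backs; the gripper's body (76 mm by 85 mm) begins 54 mm behind the grasp point. The pads swing forward as they close: fully open they stand 13 mm farther back than shut.
Start: joints at [1.28, 0.411, -0.013, 1.596, 0.006, 1.134, -0.082], TCP at [0.138, -0.61, 0.25] pointing down, gripper open.
Joint ranges: [-2.95, 2.95], [-0.29, 1.99], [-1.47, 1.44], [0.14, 2.54], [-1.03, 4.17], [0.13, 1.85], [-2.86, 2.86]. Speed limits (rad/s): [2.39, 2.39, 3.01, 3.01, 3.14, 3.14, 3.14].

INTERFACE

Orientations are given as a rotation vector (axis times angle).
In Python, from station import arm, read_camera, models gives the robot as it stands.
- The arm moves only by the shell command python3 -m pendant 'ROWS'. ROWS is JSON, a list that holds one entry, the list of rows, each a list of 7 numbers: the shift along the tool's x, y, z in m, then the turn, a rotation vector about the tool's x, y, z in degrees, then the gripper command: -1 is fully open, 1 is shut, values between are in proportion. In form: [[[tx, ty, tz, wx, wy, wz, fingers], ...]]. A call has 1 to 12 rows; each row shifts and turns the commanded pose from where the row before left it, along the tool's axes as they then stand; what a row does not reach is not made up. A row lasts 1/10 s, in which the tool goes at most 50 mm and 8.59 degrees, less where a joint would pass 70% of its speed; a pose out of reach is approached as far as the arm can. A call with a gripper value outside its range is refused whole. The fingers move at their own pace and stop on an object; the grip force is fixed at half the most. Time passes only in rows, so rows that do not move let the fingers close. It gives the time, the measured TCP pose, the force and the opening at its end, in the units of the state.
- arm.read_state(): the state, without advancing time (a new reading comes with each control period).
- read_camera(name): name is "scene" or "top"; returns a dict with "color" (400x640x3 uint8, red, green, blue), "camera_matrix" (3x3 intrinsics, pixels), "view" (4x4, takes a point from world to camera coordinates). Camera axes: x right, y down, z forward; pixel columns grow to the right and rows downward; lengths in m; the calibration is good to about 2 mm. A picture is of the moment at which its call begins. There is no depth.
- arm.finish_job(): hands the job in, once; it reports no verdict.
Trained networks look in a picture, given as the dict that the camera call returned (one of the last four; its "shot" number tells which), for a name from the list of things; names that differ only in an ending like _2 or _b are one class to them, and where a whole thing is asked for, a point or a joint stands for the part that bears it (a point fixed in the world has none). Each returns a list of dicts, best first, with "score" (0 to 1); they miss things now and then, are a little off and sometimes report something else, mostly with a low value. They report only what shows in the picture. A call takes as long as a camera call. They do not tell look-alikes from the thing itself.
- models.find_in(thing, picture): "box" ([left, top, right, bottom] in pixels, round what is visible of it).
- models.trace(thing, picture): "region" (400x640 bool, what is visible of it) and "box" ([left, top, right, bottom] in pixels, round what is visible of it).
- models.place_of(thing, picture): "uv" ([column, row] in pixels: a listed point, or the origin of a listed thing).
The state is a dict: "clock": time; "joint_pos": joint angles; "dq": joint speeds; "joint_efforts": joint torques, N m; "ee_pos": TCP position; "tcp_rot": TCP orientation; "force": force on the tool from outside, world axes, zero at the start; "torque": the same for the moment, N m; "gripper_width": opening from 0.0 (shut) to 1.0 (fully open).
Only numpy, scipy, OpenCV 4.12 (cv2) and the standard library are available. Lean on these libraries where they do the work, as an engineer would, in place of code of your own. Each camera call takes 0.05 s, during which the arm holds its last target.

## Working session

There is one attempt and no reset: what is moved stays moved. The work goes in short steps, Python scripts to look and compute and a shell command to move; the robot and the scene stay as the last step left them, time stands still between calls to the robot, and variables do not carry over. Pictures are saved under pics/ and viewed, and the job is handed in when it is done.

```bash
ls; mkdir -p pics; python3 - <<'E'
from station import arm, read_camera, models
import cv2, numpy as np
print(arm.read_state()); print(arm.tcp_to_tips)
for n in ("scene","top"):
    p=read_camera(n); cv2.imwrite(f"pics/{n}0.png",p["color"][:,:,::-1])
    print(n,p["camera_matrix"].tolist(),np.round(p["view"],4).tolist())
    for t in ("vise","nut","nut_top","seat","stand","red_pin","blue_pin","yellow_pin"):
        try: print(t,[(round(d["score"],2),np.round(d["uv"],1).tolist()) for d in models.place_of(t,p)])
        except Exception as e: print(t,e)
E
```

```text
pics
{'clock': 0.0, 'joint_pos': array([ 1.27983323,  0.4119102 , -0.01269935,  1.59706494,  0.00560981,
        1.13427409, -0.08219164]), 'dq': array([ 8.36375803e-04, -3.04401434e-04, -1.13127898e-03,  5.18459653e-04,
       -1.31911246e-03, -2.62405930e-05,  1.61926788e-03]), 'joint_efforts': array([-1.76744292e-03, -6.00627351e+01,  6.81767296e-01, -2.99412525e+01,
        1.37663880e-02,  1.07863927e-02, -1.60727768e-05]), 'ee_pos': array([ 0.13792622, -0.6091118 ,  0.24943814]), 'tcp_rot': array([-3.12053959e+00, -3.49055513e-01,  4.82968801e-04]), 'force': array([-0.26560908, -0.99240683,  0.73824151]), 'torque': array([ 0.0123777 , -0.04356787, -0.03286621]), 'gripper_width': 1.0009697135763678}
0.019
scene [[434.40567471836266, 0.0, 315.97356419380804], [0.0, 434.40567471836266, 205.87142732551953], [0.0, 0.0, 1.0]] [[-0.7989, 0.6014, 0.0003, 0.3461], [0.4398, 0.5846, -0.6818, -0.1195], [-0.4102, -0.5446, -0.7316, 1.2457], [0.0, 0.0, 0.0, 1.0]]
vise [(0.97, [316.2, 140.5]), (0.57, [253.5, 210.0]), (0.4, [332.8, 307.0])]
nut it knows: blue_pin, nut_top, red_pin, seat, stand,
[... 250 characters left out ...]
0, 308.8]), (0.48, [244.4, 171.5])]
top [[474.44690345380866, 0.0, 320.8484049682311], [0.0, 474.44690345380866, 198.91750224093374], [0.0, 0.0, 1.0]] [[-0.0044, -0.9996, 0.0264, -0.018], [-0.9943, 0.0016, -0.1067, 0.4426], [0.1067, -0.0268, -0.9939, 1.3449], [0.0, 0.0, 0.0, 1.0]]
vise [(0.74, [418.2, 283.4]), (0.63, [365.2, 175.5])]
nut it knows: blue_pin, nut_top, red_pin, seat, stand, vise, yellow_pin
nut_top [(0.61, [374.9, 164.6]), (0.51, [430.3, 288.3])]
seat [(0.77, [430.1, 289.1]), (0.62, [374.4, 166.1])]
stand [(0.84, [248.0, 169.7]), (0.53, [252.1, 141.3])]
red_pin [(0.58, [211.3, 134.7]), (0.52, [248.6, 144.1])]
blue_pin [(0.62, [248.8, 196.5])]
yellow_pin [(0.41, [252.3, 169.8])]
```

View pics/scene0.png

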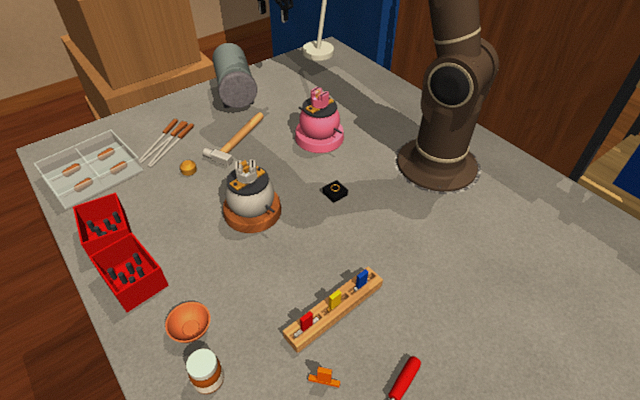

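View pics/top0.png

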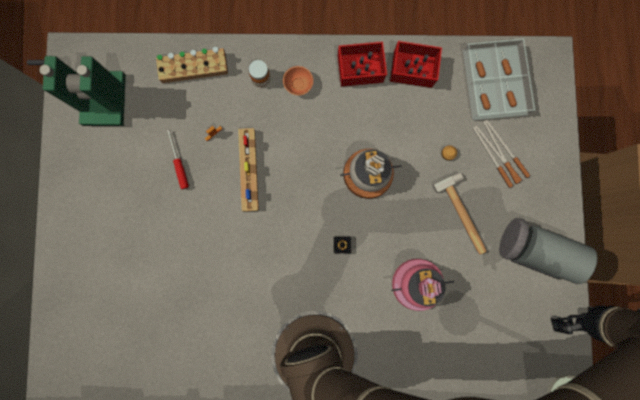

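The top picture shows the steel ball vise at (370,170) and its pink look-alike at (418,285). The stand is at (248,170), with red at (247,140), yellow at (248,165) and blue at (248,195). The orange look-alike pin lies at (213,132). I'll enlarge to confirm and measure.

```bash
cat > h.py <<'E'
import numpy as np, cv2
from station import arm, read_camera, models
def ray(p,uv):
    K,V=p["camera_matrix"],p["view"]; R,t=V[:3,:3],V[:3,3]
    d=R.T@np.linalg.solve(K,[uv[0],uv[1],1.]); return -R.T@t,d
def at(p,uv,z):
    o,d=ray(p,uv); return o+d*(z-o[2])/d[2]
def proj(p,X):
    V=p["view"];c=V[:3,:3]@np.asarray(X,float)+V[:3,3];u=p["camera_matrix"]@c;return u[:2]/u[2]
def crop(p,c,h,k,name,pts=()):
    im=p["color"][:,:,::-1]; x0,y0=int(c[0]-h),int(c[1]-h*.75)
    x0=max(x0,0);y0=max(y0,0)
    q=cv2.resize(im[y0:y0+int(1.5*h),x0:x0+2*h],None,fx=k,fy=k,interpolation=cv2.INTER_CUBIC)
    for X in pts:
        u=proj(p,X); cv2.circle(q,(int((u[0]-x0+.5)*k),int((u[1]-y0+.5)*k)),2,(255,0,255),-1)
    cv2.imwrite(name,q)
def two(pa,ua,pb,ub):
    oa,da=ray(pa,ua);ob,db=ray(pb,ub)
    A=np.stack([da,-db],1);s=np.linalg.lstsq(A,ob-oa,rcond=None)[0]
    a=oa+s[0]*da;b=ob+s[1]*db;return (a+b)/2,np.linalg.norm(a-b)
E
python3 - <<'E'
from h import *
s=read_camera("scene");t=read_camera("top")
crop(t,(370,168),32,12,"pics/tv.png");crop(s,(250,185),40,10,"pics/sv.png")
crop(t,(248,168),60,6,"pics/ts.png");crop(s,(330,315),60,6,"pics/ss.png")
print("nut", at(t,(374.7,165.3),.161),at(s,(243.5,162.8),.161), two(s,(243.5,162.8),t,(374.9,164.6)))
E
```

```text
nut [ 0.51626328 -0.15731382  0.161     ] [ 0.51724628 -0.16782069  0.161     ] (array([ 0.51892852, -0.15837831,  0.16800746]), np.float64(0.004999538660782376))
```

View pics/tv.png

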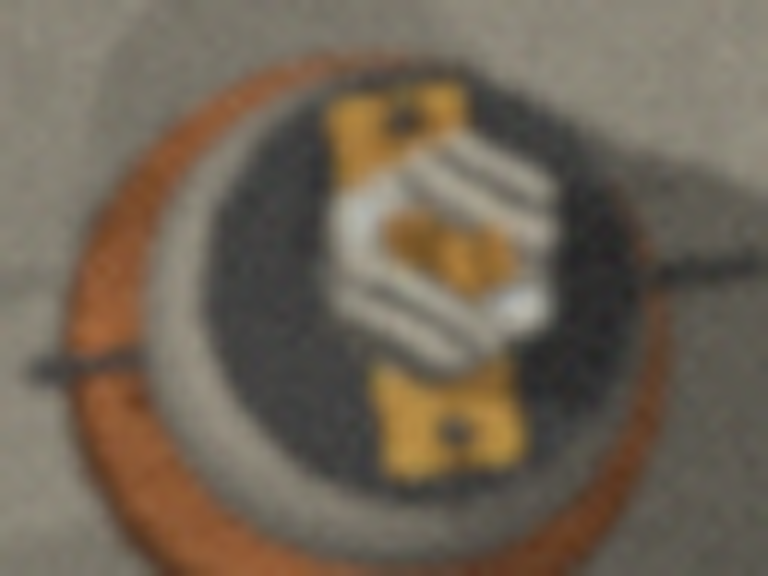

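View pics/sv.png

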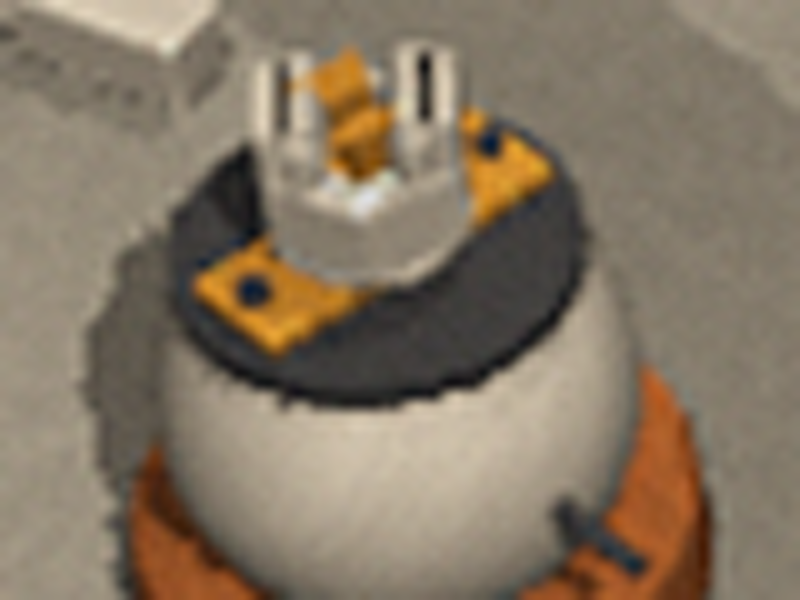

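View pics/ts.png

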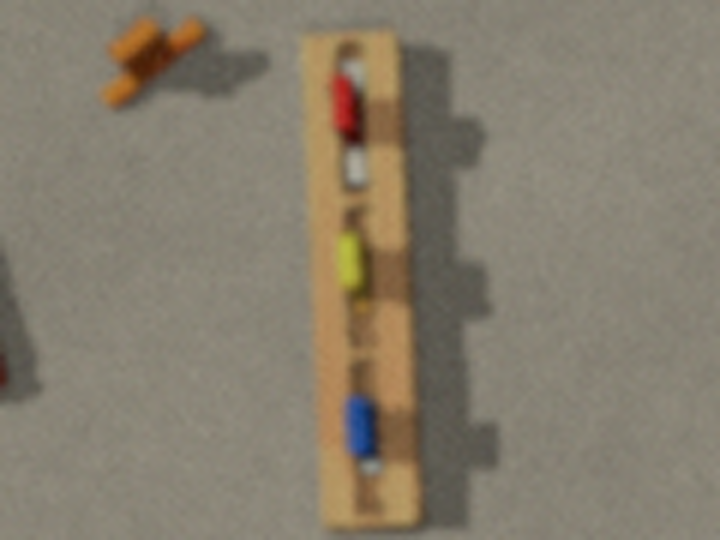

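View pics/ss.png

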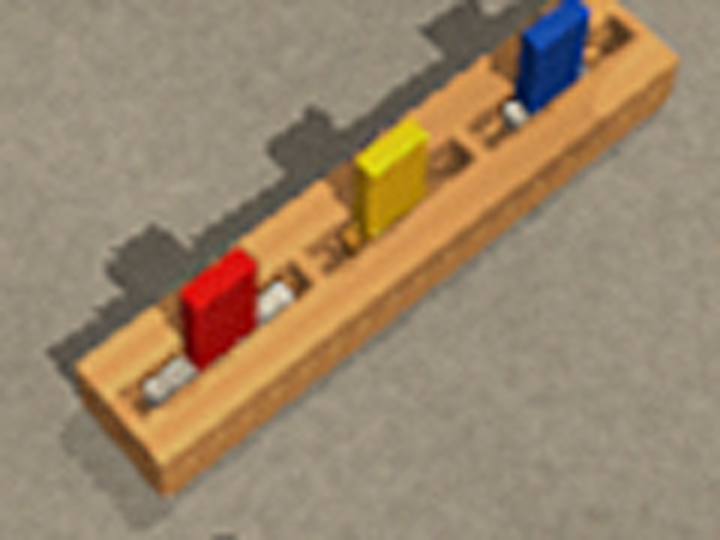

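```bash
python3 - <<'E'
from h import *
s=read_camera("scene");t=read_camera("top")
T=lambda x,y:(338+x/12-.5,144+y/12-.5)
S=lambda x,y:(210+x/10-.5,155+y/10-.5)
def rep(n,p,a,b,z):
    A,B=at(p,a,z),at(p,b,z);d=A-B;print(n,np.round(A[:2],4),np.round(B[:2],4),"mid",np.round((A+B)[:2]/2,4),"yaw",round(np.degrees(np.arctan2(d[1],d[0]))%180,1),"len",round(np.linalg.norm(d),4))
rep("top bolts",t,T(403,117),T(457,432),.125)
rep("scene bolts",s,S(490,143),S(255,290),.125)
rep("top line up",t,T(445,153),T(545,205),.161);rep("top line lo",t,T(347,272),T(480,355),.161)
rep("sc line r",s,S(420,52),S(428,115),.161);rep("sc line l",s,S(283,65),S(282,132),.161)
G=lambda x,y:(188+x/6-.5,123+y/6-.5)
H=lambda x,y:(270+x/6-.5,270+y/6-.5)
rep("stand top ends",t,G(350,35),G(372,518),.028)
rep("red tab top",t,G(339,76),G(345,136),.054+.014)
rep("red bar",t,G(352,65),G(356,183),.024)
# stand top corners z=.028
rep("st L",t,G(303,35),G(326,525),.028);rep("st R",t,G(397,35),G(418,522),.028)
rep("sc st near",s,H(163,462),H(678,60),.028)
rep("sc red tab top",s,H(190,290),H(248,258),.068)
rep("sc red tab both faces",s,H(183,285),H(253,262),.068)
E
```

```text
top bolts [ 0.5558 -0.1532] [ 0.484  -0.1642] mid [ 0.5199 -0.1587] yaw 8.7 len 0.0726
scene bolts [ 0.4821 -0.1653] [ 0.5528 -0.1548] mid [ 0.5174 -0.1601] yaw 8.4 len 0.0714
top line up [ 0.5404 -0.1574] [ 0.5288 -0.1792] mid [ 0.5346 -0.1683] yaw 62.1 len 0.0246
top line lo [ 0.514  -0.1355] [ 0.4956 -0.1643] mid [ 0.5048 -0.1499] yaw 57.5 len 0.0342
sc line r [ 0.4967 -0.166 ] [ 0.5067 -0.146 ] mid [ 0.5017 -0.156 ] yaw 63.5 len 0.0224
sc line l [ 0.5246 -0.1813] [ 0.5365 -0.1611] mid [ 0.5306 -0.1712] yaw 59.5 len 0.0234
stand top ends [0.6491 0.1983] [0.4139 0.1849] mid [0.5315 0.1916] yaw 3.2 len 0.2355
red tab top [0.619  0.1978] [0.5903 0.1947] mid [0.6046 0.1963] yaw 6.3 len 0.0289
red bar [0.6352 0.1977] [0.5769 0.195 ] mid [0.6061 0.1963] yaw 2.6 len 0.0583
st L [0.649 0.221] [0.4106 0.2067] mid [0.5298 0.2138] yaw 3.4 len 0.2388
st R [0.6491 0.1756] [0.412  0.1631] mid [0.5306 0.1693] yaw 3.0 len 0.2375
sc st near [0.6445 0.2184] [0.4066 0.2056] mid [0.5255 0.212 ] yaw 3.1 len 0.2383
sc red tab top [0.6137 0.1921] [0.592  0.1942] mid [0.6028 0.1932] yaw 174.7 len 0.0218
sc red tab both faces [0.6145 0.1893] [0.5915 0.1963] mid [0.603  0.1928] yaw 163.1 len 0.024
```

```bash
cat >> h.py <<'E'
from scipy.spatial.transform import Rotation as Ro
def delta(xyz,yawy):
    """shift in present tool axes (mm) to xyz, and turn (deg, present tool axes) to tool-down with tool y at yawy deg"""
    s=arm.read_state();R=Ro.from_rotvec(s["tcp_rot"])
    a=np.radians(yawy);y=np.array([np.cos(a),np.sin(a),0]);z=np.array([0,0,-1.]);x=np.cross(y,z)
    G=Ro.from_matrix(np.stack([x,y,z],1))
    print("t",round(s["clock"],2),"pos",np.round(s["ee_pos"],4),"F",np.round(s["force"],1),"w",round(s["gripper_width"],3),"j",np.round(s["joint_pos"],2))
    yy=R.as_matrix()[:,1];print("yaw y",round(np.degrees(np.arctan2(yy[1],yy[0])),2))
    d=np.asarray(xyz)-s["ee_pos"]
    print("shift mm now",np.round(R.inv().apply(d)*1e3,1),"after turn",np.round(G.inv().apply(d)*1e3,1),"turn",np.round((R.inv()*G).as_rotvec(degrees=True),2))
E
python3 -c "
from h import *
delta((.5185,-.1600,.25),-29.5)"
```

```text
t 1.0 pos [ 0.1381 -0.6096  0.2503] F [ 0.1  0.3 -1. ] w 1.003 j [ 1.28  0.41 -0.01  1.6   0.01  1.13 -0.08]
yaw y -77.23
shift mm now [ 4.703e+02 -3.544e+02  3.000e-01] after turn [5.786e+02 1.097e+02 3.000e-01] turn [ 1.000e-02  0.000e+00 -4.773e+01]
```

```bash
python3 -m pendant '[[[0.0392,-0.0295,0,0,0,0,-1],[0.0392,-0.0295,0,0,0,0,-1],[0.0392,-0.0295,0,0,0,0,-1],[0.0392,-0.0295,0,0,0,0,-1],[0.0392,-0.0295,0,0,0,0,-1],[0.0392,-0.0295,0,0,0,0,-1],[0.0392,-0.0295,0,0,0,0,-1],[0.0392,-0.0295,0,0,0,0,-1],[0.0392,-0.0295,0,0,0,0,-1],[0.0392,-0.0295,0,0,0,0,-1],[0.0392,-0.0295,0,0,0,0,-1],[0.0392,-0.0295,0,0,0,0,-1]]]'
python3 -m pendant '[[[0,0,0,0,0,-8,-1],[0,0,0,0,0,-8,-1],[0,0,0,0,0,-8,-1],[0,0,0,0,0,-8,-1],[0,0,0,0,0,-8,-1],[0,0,0,0,0,-7.7,-1],[0,0,0,0,0,0,-1],[0,0,0,0,0,0,-1]]]'
python3 -c "
from h import *
delta((.5185,-.1600,.148),-29.5)
s=read_camera('scene');t=read_camera('top')
crop(t,(372,165),50,8,'pics/tv1.png');crop(s,(245,165),60,6,'pics/sv1.png')"
```

```text
clock: 2.2
ee_pos: [0.5197, -0.1588, 0.2506]
tcp_rot: [3.122, 0.349, 0.001]
force: [2.0, -1.2, 0.3]
gripper_width: 0.997
clock: 3.0
ee_pos: [0.5186, -0.1605, 0.2503]
tcp_rot: [2.718, 1.576, 0.0]
force: [-0.3, 0.4, 0.0]
gripper_width: 1.003
t 3.0 pos [ 0.5186 -0.1605  0.2503] F [-0.3  0.4  0. ] w 1.003 j [ 0.59  0.31 -0.47  1.77  0.16  1.09 -0.45]
yaw y -29.77
shift mm now [  0.4  -0.4 102.3] after turn [  0.4  -0.4 102.3] turn [ 0.01 -0.   -0.27]
```

View pics/sv1.png

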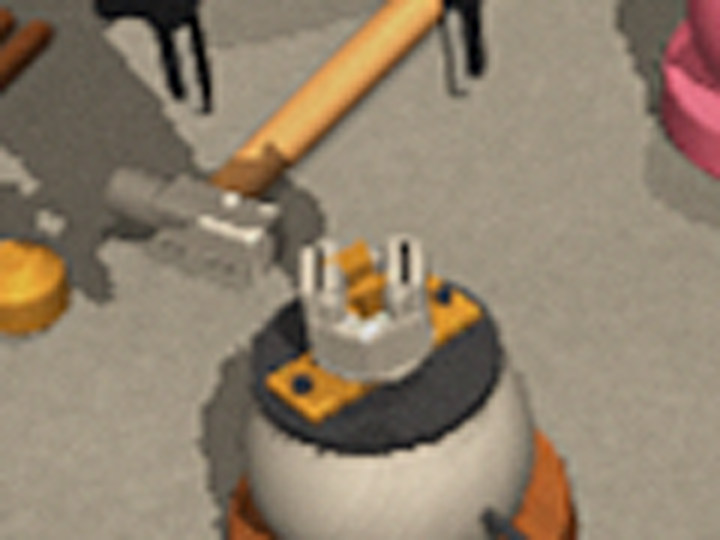

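```bash
python3 -m pendant '[[[0,0,0.015,0,0,0,-1],[0,0,0.015,0,0,0,-1],[0,0,0.015,0,0,0,-1],[0,0,0.015,0,0,0,-1],[0,0,0.01,0,0,0,-1],[0,0,0,0,0,0,-1]]]'
python3 -c "
from h import *
delta((.5185,-.1600,.148),-29.5)
s=read_camera('scene');t=read_camera('top')
crop(t,(372,165),50,8,'pics/tv2.png');crop(s,(245,165),50,8,'pics/sv2.png')"
```

```text
clock: 3.7
ee_pos: [0.5179, -0.1602, 0.1791]
tcp_rot: [-2.714, -1.58, 0.003]
force: [-0.9, -0.4, -0.4]
gripper_width: 1.003
t 3.7 pos [ 0.5179 -0.1602  0.1791] F [-0.9 -0.4 -0.4] w 1.003 j [ 0.57  0.39 -0.45  1.85  0.21  0.95 -0.49]
yaw y -29.59
shift mm now [ 0.5  0.5 31.1] after turn [ 0.4  0.5 31.1] turn [-0.13  0.03 -0.09]
```

View pics/sv2.png

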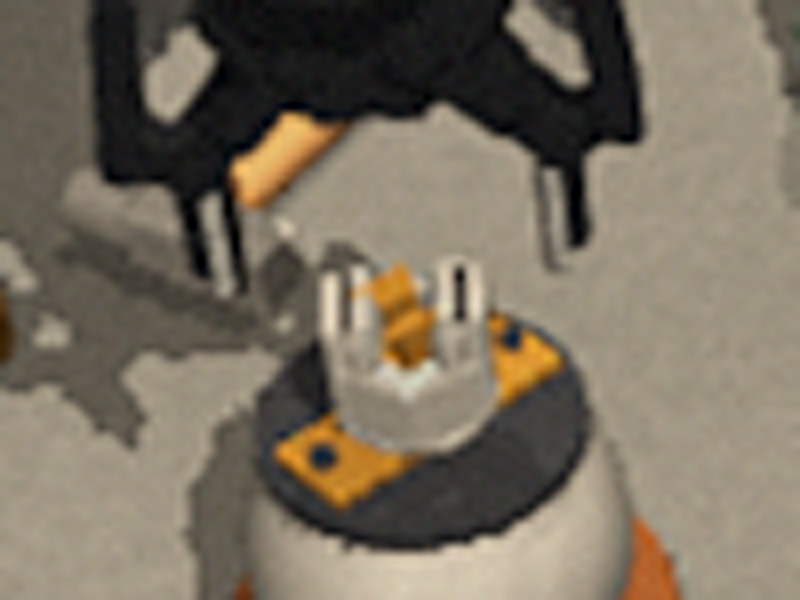

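View pics/tv2.png

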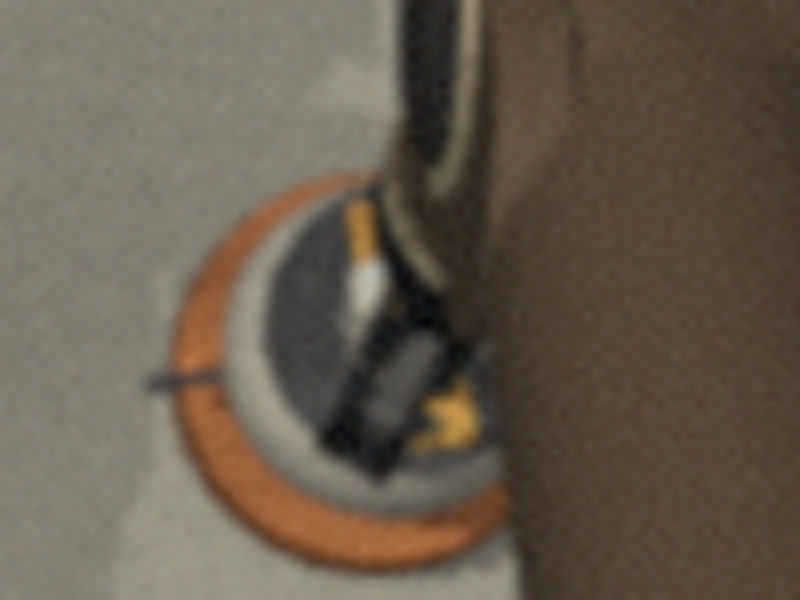

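The fingers straddle the nut, with their tips at crop (230,290) and (560,265) and the nut between them. I'll lower and close.

```bash
python3 -m pendant '[[[0,0,0.01,0,0,0,-1],[0,0,0.01,0,0,0,-1],[0,0,0.01,0,0,0,-1],[0,0,0,0,0,0,-1],[0,0,0,0,0,0,0.5],[0,0,0,0,0,0,0.5],[0,0,0,0,0,0,0.5],[0,0,0,0,0,0,0.5],[0,0,0,0,0,0,0.5],[0,0,0,0,0,0,0.5]]]'
python3 -c "
from h import *
delta((.5185,-.1600,.148),-29.5)
s=read_camera('scene')
crop(s,(245,165),50,8,'pics/sv3.png')"
```

```text
clock: 4.8
ee_pos: [0.5178, -0.1598, 0.1509]
tcp_rot: [-2.713, -1.581, 0.002]
force: [-5.2, 2.9, 5.4]
gripper_width: 0.528
t 4.8 pos [ 0.5178 -0.1598  0.1509] F [-5.2  2.9  5.4] w 0.528 j [ 0.56  0.42 -0.45  1.88  0.23  0.89 -0.51]
yaw y -29.54
shift mm now [0.2 0.7 2.9] after turn [0.2 0.7 2.9] turn [-0.08  0.03 -0.04]
```

View pics/sv3.png

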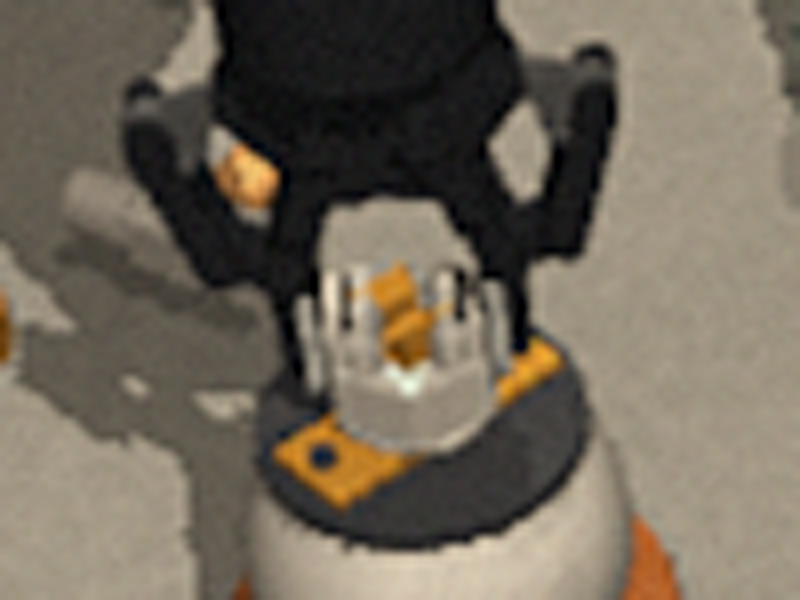

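Gripped: the opening is about 45 mm and the side force is small. Now I'll turn clockwise, half the angle first.

```bash
python3 -m pendant '[[[0,0,0,0,0,5,0.5],[0,0,0,0,0,5,0.5],[0,0,0,0,0,5,0.5],[0,0,0,0,0,5,0.5],[0,0,0,0,0,5,0.5],[0,0,0,0,0,0,0.5]]]'
python3 -c "
from h import *
delta((.5185,-.1600,.148),-81.5)
s=read_camera('scene')
crop(s,(245,165),50,8,'pics/sv4.png')"
```

```text
clock: 5.45
ee_pos: [0.5175, -0.1596, 0.1509]
tcp_rot: [-2.993, -0.953, 0.003]
force: [-6.7, 2.3, 7.3]
gripper_width: 0.53
t 5.45 pos [ 0.5175 -0.1596  0.1509] F [-6.7  2.3  7.3] w 0.53 j [ 0.48  0.41 -0.35  1.89  0.18  0.88 -0.91]
yaw y -54.69
shift mm now [0.6 0.9 2.9] after turn [0.9 0.6 2.9] turn [-0.07  0.11 26.81]
```

View pics/sv4.png

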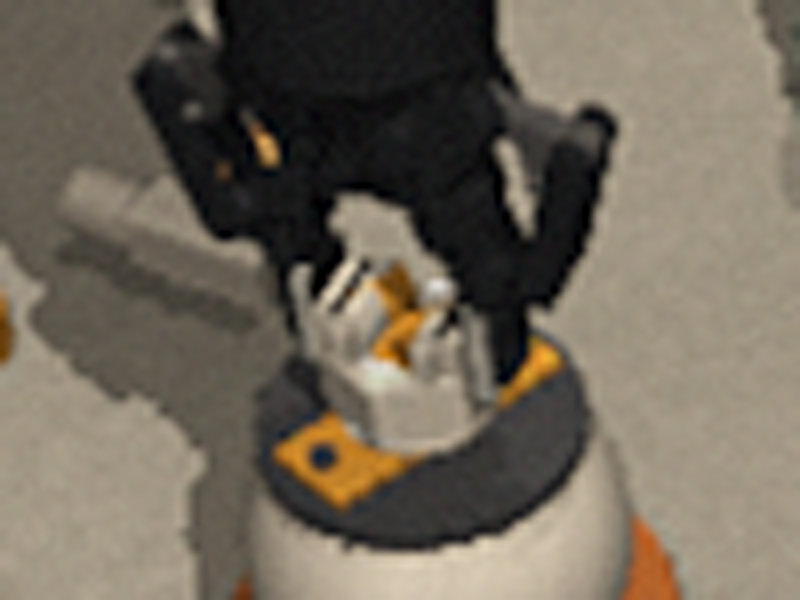

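The nut turns with the gripper; its walls have swung clockwise. I'll continue another 27°.

```bash
python3 -m pendant '[[[0,0,0,0,0,5,0.5],[0,0,0,0,0,5,0.5],[0,0,0,0,0,5,0.5],[0,0,0,0,0,5,0.5],[0,0,0,0,0,5,0.5],[0,0,0,0,0,1.8,0.5],[0,0,0,0,0,0,0.5],[0,0,0,0,0,0,0.5]]]'
python3 -c "
from h import *
delta((.5185,-.1600,.148),-81.5)
s=read_camera('scene')
crop(s,(245,165),50,8,'pics/sv5.png')"
```

```text
clock: 6.3
ee_pos: [0.5174, -0.1593, 0.1509]
tcp_rot: [-3.131, -0.238, 0.004]
force: [-7.6, 3.7, 8.5]
gripper_width: 0.529
t 6.3 pos [ 0.5174 -0.1593  0.1509] F [-7.6  3.7  8.5] w 0.529 j [ 0.4   0.4  -0.24  1.89  0.12  0.87 -1.32]
yaw y -81.32
shift mm now [1.  0.9 2.9] after turn [1.  0.9 2.9] turn [-0.07  0.13  0.18]
```

View pics/sv5.png

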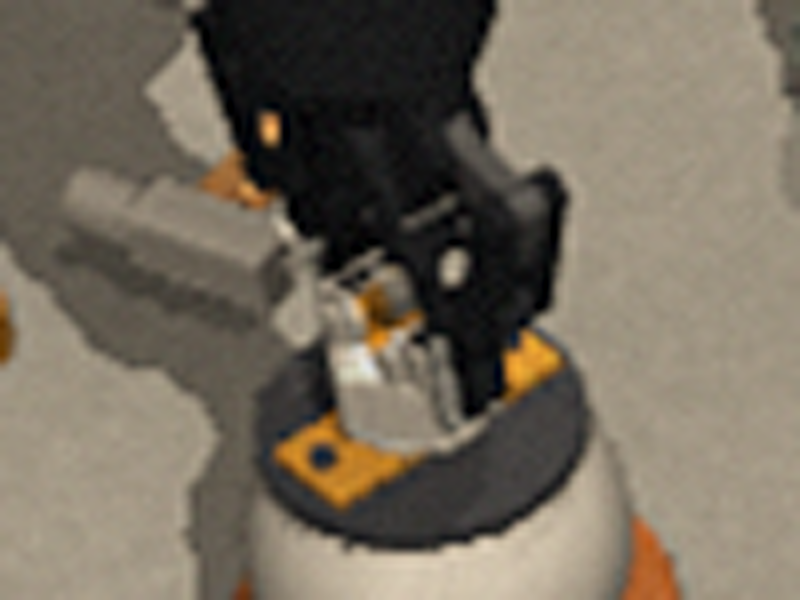

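```bash
python3 -m pendant '[[[0,0,0,0,0,0,-1],[0,0,0,0,0,0,-1],[0,0,0,0,0,0,-1],[0,0,0,0,0,0,-1],[0,0,0,0,0,0,-1],[0,0,-0.02,0,0,0,-1],[0,0,-0.03,0,0,0,-1],[0,0,-0.04,0,0,0,-1],[0,0,-0.02,0,0,0,-1],[0,0,0,0,0,0,-1]]]'
python3 -c "
from h import *
delta((.604,.195,.25),-86.9)"
```

```text
clock: 7.35
ee_pos: [0.5203, -0.1607, 0.2637]
tcp_rot: [3.13, 0.237, 0.009]
force: [-0.1, 0.0, -0.3]
gripper_width: 0.999
t 7.35 pos [ 0.5203 -0.1607  0.2637] F [-0.1  0.  -0.3] w 0.999 j [ 0.42  0.27 -0.26  1.77  0.08  1.1  -1.28]
yaw y -81.34
shift mm now [ 136.2 -339.1   13.5] after turn [ 102.8 -350.7   13.7] turn [ 0.13 -0.32  5.56]
```

```bash
python3 -m pendant '[[[0.017,-0.0424,0,0,0,0,-1],[0.017,-0.0424,0,0,0,0,-1],[0.017,-0.0424,0,0,0,0,-1],[0.017,-0.0424,0,0,0,0,-1],[0.017,-0.0424,0,0,0,0,-1],[0.017,-0.0424,0,0,0,0,-1],[0.017,-0.0424,0,0,0,0,-1],[0.017,-0.0424,0,0,0,0,-1],[0,0,0,0,0,5.6,-1],[0,0,0,0,0,0,-1],[0,0,0,0,0,0,-1]]]'
python3 - <<'E'
from h import *
delta((.604,.195,.12),-86.9)
s=read_camera('scene');t=read_camera('top')
crop(s,(245,165),32,12,'pics/sv6.png');crop(t,(370,168),32,12,'pics/tv6.png');crop(s,(325,300),60,6,'pics/ss6.png');crop(t,(248,155),60,6,'pics/ts6.png')
E
```

```text
clock: 8.45
ee_pos: [0.6018, 0.1943, 0.2592]
tcp_rot: [3.139, 0.086, -0.002]
force: [0.1, -0.8, -1.0]
gripper_width: 1.002
t 8.45 pos [0.6018 0.1943 0.2592] F [ 0.1 -0.8 -1. ] w 1.002 j [-0.13  0.45 -0.36  1.55  0.17  1.18 -2.04]
yaw y -86.85
shift mm now [  2.4  -0.8 139.2] after turn [  2.2  -0.6 139.2] turn [0.08 0.08 0.05]
```

View pics/sv6.png

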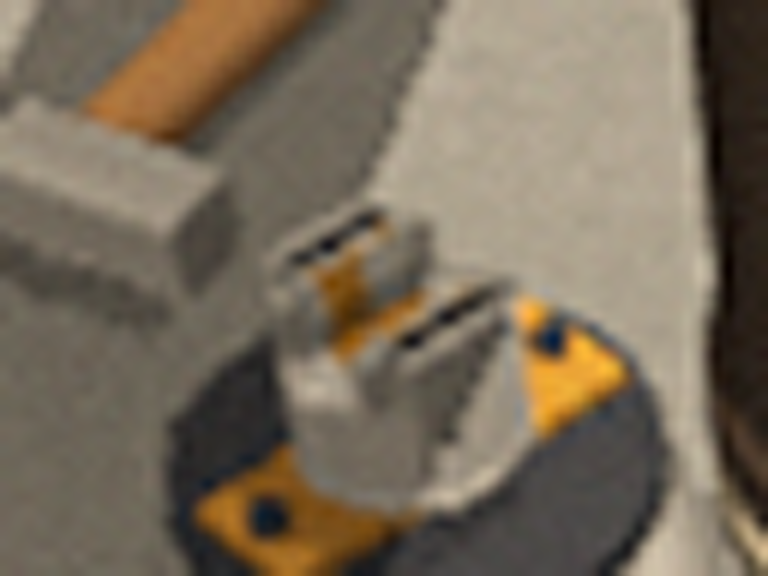

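View pics/tv6.png

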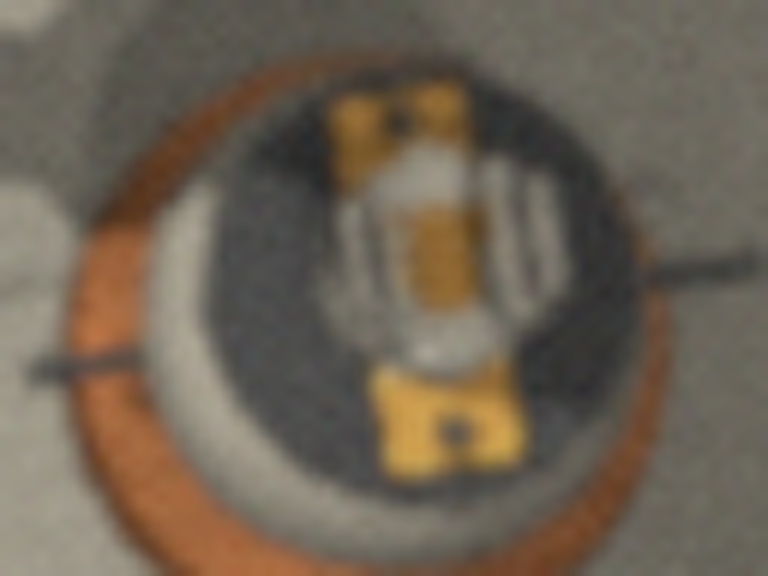

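View pics/ss6.png

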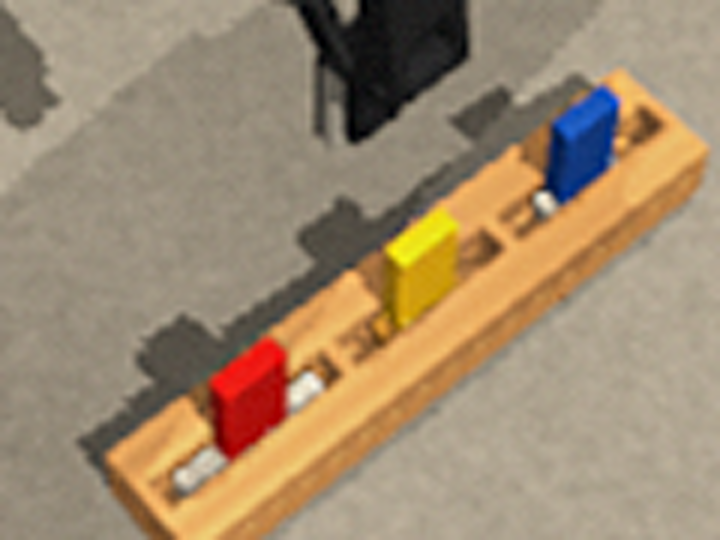

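```bash
python3 - <<'E'
from h import *
s=read_camera('scene');t=read_camera('top')
T=lambda x,y:(338+x/12-.5,144+y/12-.5)
S=lambda x,y:(213+x/12-.5,141+y/12-.5)
def rep(n,p,a,b,z):
    A,B=at(p,a,z),at(p,b,z);d=A-B;print(n,"mid",np.round((A+B)[:2]/2,4),"yaw",round(np.degrees(np.arctan2(d[1],d[0]))%180,1),"len",round(np.linalg.norm(d),4))
rep("l",s,S(290,262),S(380,213),.161);rep("r",s,S(400,345),S(495,288),.161)
rep("bolts",s,S(267,515),S(550,338),.125)
rep("tl",t,T(367,205),T(383,300),.161);rep("tr",t,T(497,165),T(533,290),.161)
E
python3 -m pendant '[[[0,0,0.035,0,0,0,-0.4],[0,0,0.035,0,0,0,-0.4],[0.0025,0,0.035,0,0,0,-0.4],[0,0,0.034,0,0,0,-0.4],[0,0,0,0,0,0,-0.4],[0,0,0,0,0,0,-0.4]]]'
python3 - <<'E'
from h import *
delta((.604,.195,.053),-86.9)
s=read_camera('scene');t=read_camera('top')
crop(s,(325,300),60,6,'pics/ss7.png');crop(t,(248,155),60,6,'pics/ts7.png')
E
```

```text
l mid [ 0.5184 -0.1798] yaw 5.5 len 0.0214
r mid [ 0.5128 -0.1469] yaw 7.7 len 0.0232
bolts mid [ 0.5176 -0.1607] yaw 8.4 len 0.0717
tl mid [ 0.5183 -0.1417] yaw 8.6 len 0.0213
tr mid [ 0.5238 -0.1725] yaw 15.0 len 0.0287
clock: 9.25
ee_pos: [0.6046, 0.1951, 0.1218]
tcp_rot: [3.14, 0.084, -0.001]
force: [-0.2, -0.5, 0.5]
gripper_width: 0.703
t 9.25 pos [0.6046 0.1951 0.1218] F [-0.2 -0.5  0.5] w 0.703 j [-0.15  0.58 -0.33  1.68  0.23  0.92 -2.09]
yaw y -86.95
shift mm now [-0.6  0.1 68.8] after turn [-0.6  0.1 68.8] turn [ 0.01  0.03 -0.05]
```

View pics/ss7.png

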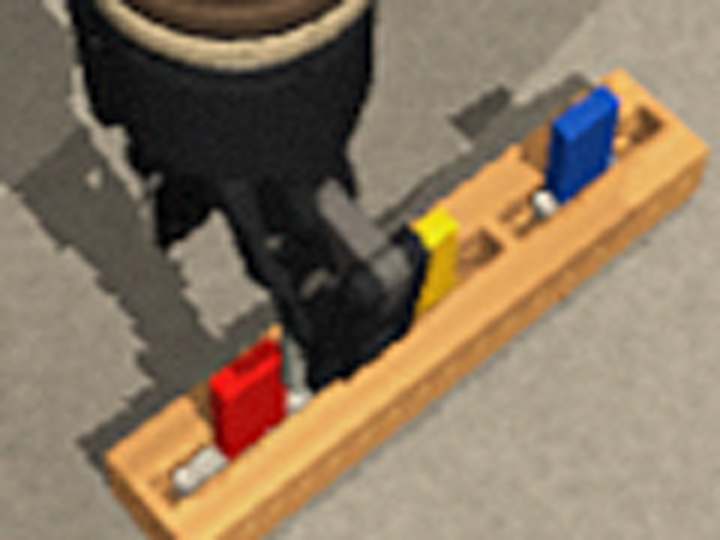

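View pics/ts7.png

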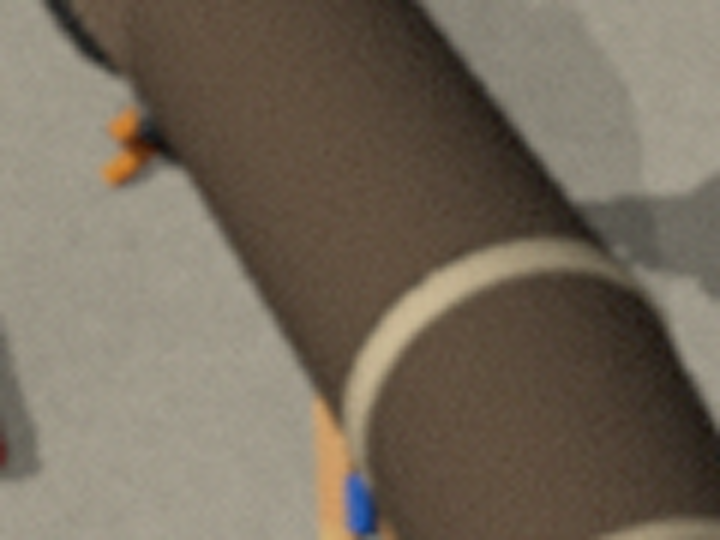

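The nut now reads about 7–9° yaw, in line with the vise's 8.5°. The red pin sits below the gripper, the tab at crop (248,400). I'll lower and grip.

```bash
python3 -m pendant '[[[0,0,0.025,0,0,0,-0.4],[0,0,0.02,0,0,0,-0.4],[0,0,0.015,0,0,0,-0.4],[0,0,0.008,0,0,0,-0.4],[0,0,0,0,0,0,-0.4]]]'
python3 - <<'E'
from h import *
delta((.604,.195,.053),-86.9)
s=read_camera('scene')
crop(s,(310,315),50,8,'pics/ss8.png')
E
```

```text
clock: 9.85
ee_pos: [0.6044, 0.1956, 0.0531]
tcp_rot: [3.14, 0.084, -0.001]
force: [0.1, 0.3, 0.7]
gripper_width: 0.697
t 9.85 pos [0.6044 0.1956 0.0531] F [0.1 0.3 0.7] w 0.697 j [-0.17  0.67 -0.31  1.72  0.27  0.8  -2.12]
yaw y -86.93
shift mm now [-0.5  0.6  0.1] after turn [-0.5  0.6  0.1] turn [ 0.01  0.02 -0.03]
```

View pics/ss8.png

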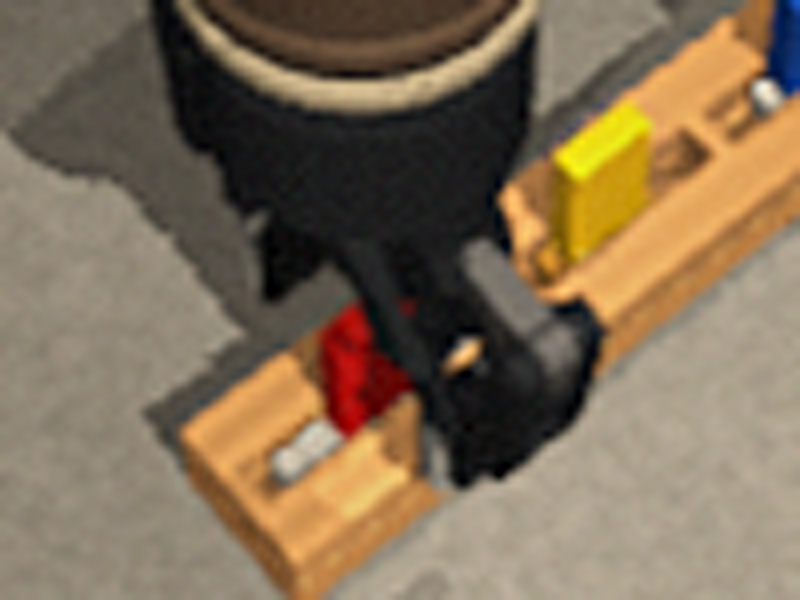

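```bash
python3 - <<'E'
from h import *
s=read_camera('scene')
for z in (.178,.172,.166,.160,.154):
    for sg in (1,-1):
        X=np.array([.5179+sg*.0425*.87,-.1602-sg*.0425*.494,z]);u=proj(s,X)
        print(z,sg,np.round([(u[0]-195)*8,(u[1]-127)*8]))
E
```

```text
0.178 1 [242. 269.]
0.178 -1 [542. 244.]
0.172 1 [245. 285.]
0.172 -1 [544. 260.]
0.166 1 [248. 301.]
0.166 -1 [546. 276.]
0.16 1 [251. 317.]
0.16 -1 [548. 291.]
0.154 1 [254. 332.]
0.154 -1 [549. 307.]
```

Fully open, the tips are about 8 mm ahead of the TCP, so they end 6 mm above the stand when shut. I'll close.

```bash
python3 -m pendant '[[[0,-0.0005,0,0,0,0,1],[0,0,0,0,0,0,1],[0,0,0,0,0,0,1],[0,0,0,0,0,0,1],[0,0,0,0,0,0,1],[0,0,0,0,0,0,1],[0,0,0,0,0,0,1]]]'
```

```text
clock: 10.65
ee_pos: [0.6048, 0.1963, 0.0538]
tcp_rot: [-3.14, -0.084, -0.001]
force: [-0.2, 1.0, 5.8]
gripper_width: 0.109
```

```bash
python3 -m pendant '[[[0,0,-0.008,0,0,0,1],[0,0,-0.015,0,0,0,1],[0,0,-0.025,0,0,0,1],[0,0,-0.04,0,0,0,1],[0,0,-0.05,0,0,0,1],[0,0,-0.05,0,0,0,1],[0,0,-0.02,0,0,0,1],[0,0,0,0,0,0,1]]]'
python3 - <<'E'
from h import *
delta((.5185,-.160,.26),-81.5)
s=read_camera('scene')
crop(s,(310,275),65,6,'pics/ss9.png')
E
```

```text
clock: 11.45
ee_pos: [0.6059, 0.1969, 0.2668]
tcp_rot: [-3.138, -0.084, -0.012]
force: [-0.6, 0.1, -1.6]
gripper_width: 0.105
t 11.45 pos [0.6059 0.1969 0.2668] F [-0.6  0.1 -1.6] w 0.105 j [-0.13  0.44 -0.36  1.53  0.17  1.19 -2.04]
yaw y -86.93
shift mm now [-106.4  351.7    5.3] after turn [-139.2  340.1    6.8] turn [-0.1  -0.44 -5.43]
```

View pics/ss9.png

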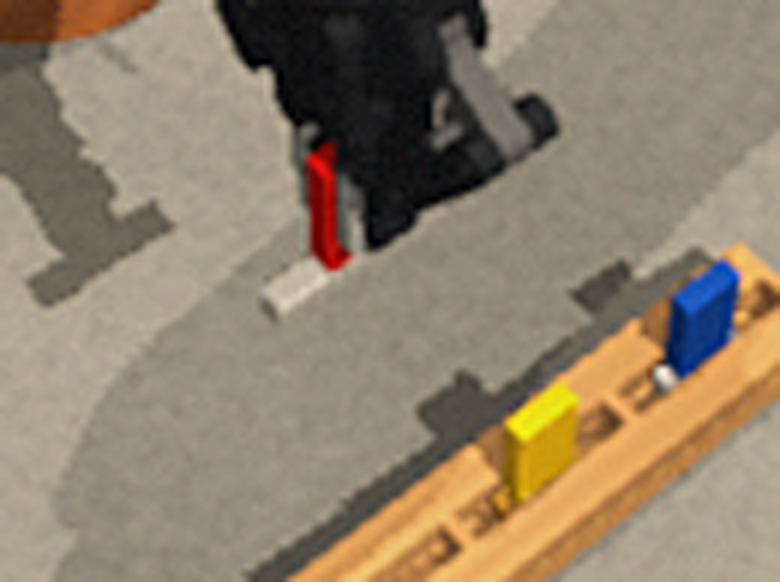

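```bash
python3 -m pendant '[[[-0.0133,0.044,0,0,0,0,1],[-0.0133,0.044,0,0,0,0,1],[-0.0133,0.044,0,0,0,0,1],[-0.0133,0.044,0,0,0,0,1],[-0.0133,0.044,0,0,0,0,1],[-0.0133,0.044,0,0,0,0,1],[-0.0133,0.044,0,0,0,0,1],[-0.0133,0.044,0,0,0,-5.4,1],[0,0,0,0,0,0,1],[0,0,0,0,0,0,1],[0,0,0,0,0,0,1]]]'
python3 - <<'E'
from h import *
delta((.5185,-.160,.21),-81.5)
E
```

```text
clock: 12.6
ee_pos: [0.5168, -0.1599, 0.2605]
tcp_rot: [-3.132, -0.233, 0.002]
force: [-0.2, 0.0, -0.4]
gripper_width: 0.109
t 12.6 pos [ 0.5168 -0.1599  0.2605] F [-0.2  0.  -0.4] w 0.109 j [ 0.43  0.28 -0.26  1.77  0.08  1.1  -1.29]
yaw y -81.5
shift mm now [ 1.7  0.5 50.5] after turn [ 1.7  0.4 50.5] turn [-0.08  0.07  0.  ]
```

```bash
python3 -m pendant '[[[0.0015,0,0.02,0,0,0,1],[0,0.0005,0.02,0,0,0,1],[0,0,0.01,0,0,0,1],[0,0,0,0,0,0,1],[0,0,0,0,0,0,1]]]'
python3 - <<'E'
from h import *
delta((.5185,-.160,.21),-81.5)
s=read_camera('scene');t=read_camera('top')
crop(s,(245,160),40,10,'pics/sv10.png');crop(t,(370,165),40,10,'pics/tv10.png')
E
```

```text
clock: 13.1
ee_pos: [0.519, -0.1607, 0.2116]
tcp_rot: [-3.133, -0.234, -0.0]
force: [1.2, 0.2, -0.9]
gripper_width: 0.109
t 13.1 pos [ 0.519  -0.1607  0.2116] F [ 1.2  0.2 -0.9] w 0.109 j [ 0.42  0.33 -0.26  1.83  0.1   1.   -1.3 ]
yaw y -81.47
shift mm now [-0.4 -0.7  1.6] after turn [-0.4 -0.7  1.6] turn [-0.01 -0.01  0.03]
```

View pics/sv10.png

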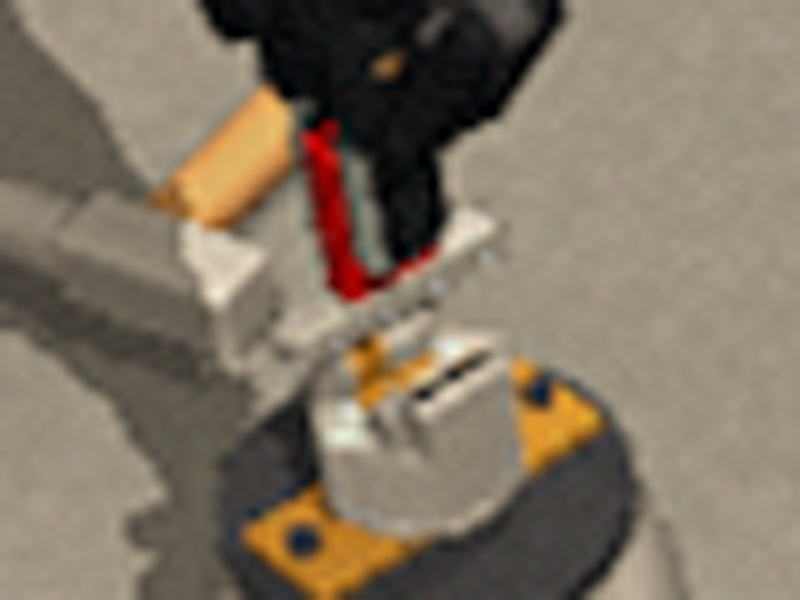

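View pics/tv10.png

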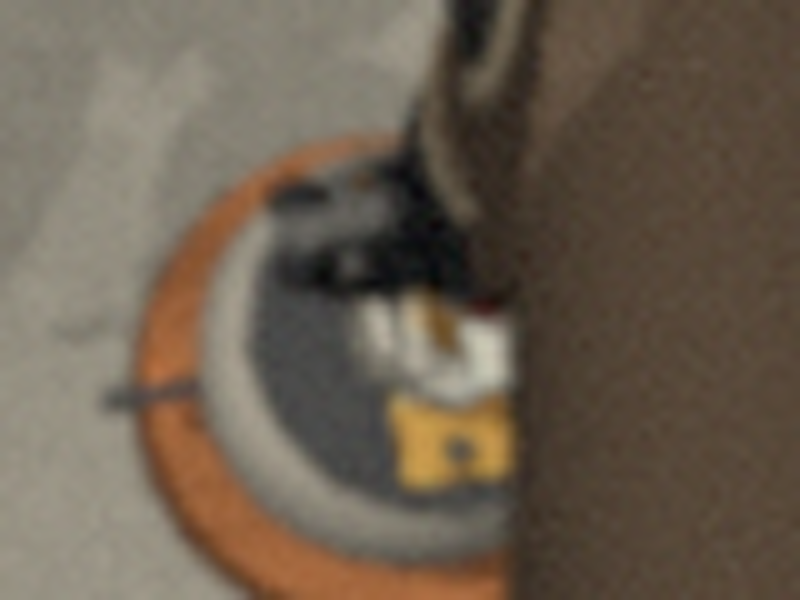

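```bash
python3 - <<'E'
from h import *
s=read_camera('scene')
st=arm.read_state();p=st["ee_pos"];R=Ro.from_rotvec(st["tcp_rot"])
pts=[p+R.apply([a,b,.0398-c]) for a in(-.03,.03) for b in (-.005,.005) for c in (0,.01)]
a=np.radians(8.5);ex=np.array([np.cos(a),np.sin(a),0]);ey=np.array([-np.sin(a),np.cos(a),0])
C=np.array([.5185,-.1600,.161]);
pts+=[C+i*ex+j*ey for i in(-.012,.012) for j in(-.023,-.01,.01,.023)]
crop(s,(245,160),32,12,'pics/sv11.png',pts)
E
```

```text
(no output)
```

View pics/sv11.png

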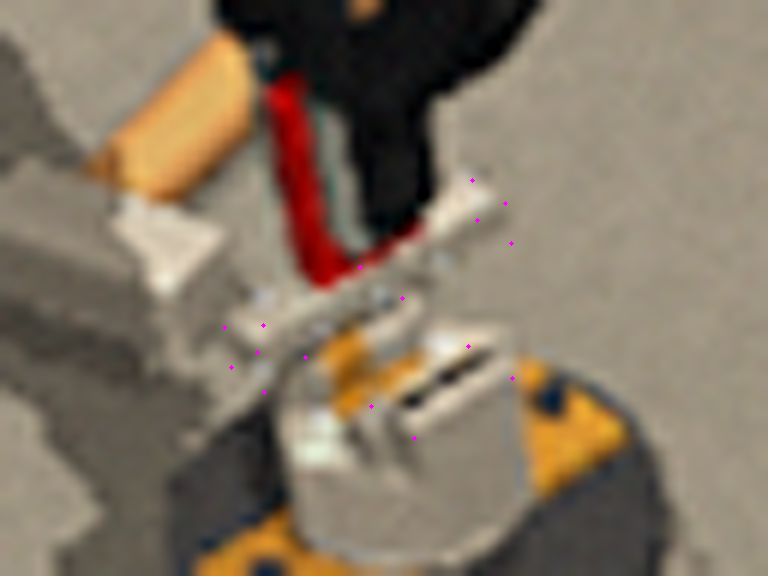

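The overlay shows the bar and nut shifted about equally from my model. They agree within 1 mm, well inside the flare's ±5 mm. I'll lower in small steps and watch the force.

```bash
python3 -m pendant '[[[0,-0.0007,0.005,0,0,0,1],[0,0,0.005,0,0,0,1],[0,0,0.004,0,0,0,1],[0,0,0,0,0,0,1],[0,0,0,0,0,0,1]]]'
python3 - <<'E'
from h import *
delta((.5185,-.160,.1868),-81.5)
s=read_camera('scene')
crop(s,(245,160),32,12,'pics/sv12.png')
E
```

```text
clock: 13.75
ee_pos: [0.5184, -0.1607, 0.1971]
tcp_rot: [-3.133, -0.232, 0.001]
force: [-0.2, -0.5, 0.1]
gripper_width: 0.109
t 13.75 pos [ 0.5184 -0.1607  0.1971] F [-0.2 -0.5  0.1] w 0.109 j [ 0.42  0.34 -0.26  1.85  0.1   0.97 -1.31]
yaw y -81.54
shift mm now [ 0.2 -0.7 10.3] after turn [ 0.2 -0.7 10.3] turn [-0.01  0.02 -0.04]
```

View pics/sv12.png

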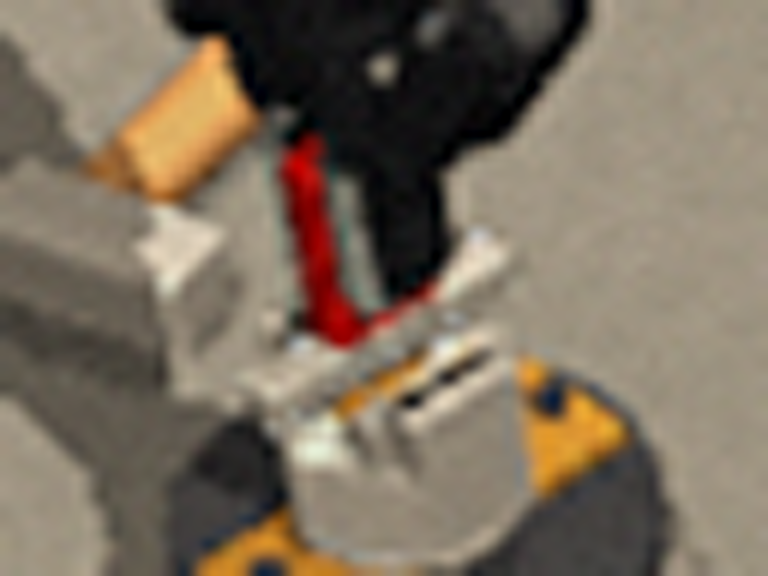

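```bash
python3 -m pendant '[[[0,-0.0005,0.003,0,0,0,1],[0,0,0.003,0,0,0,1],[0,0,0.002,0,0,0,1],[0,0,0,0,0,0,1],[0,0,0,0,0,0,1]]]'
python3 - <<'E'
from h import *
delta((.5185,-.160,.1868),-81.5)
s=read_camera('scene')
crop(s,(245,160),32,12,'pics/sv13.png')
E
```

```text
clock: 14.3
ee_pos: [0.5184, -0.1602, 0.1892]
tcp_rot: [-3.133, -0.232, 0.0]
force: [0.2, 0.2, -0.1]
gripper_width: 0.108
t 14.3 pos [ 0.5184 -0.1602  0.1892] F [ 0.2  0.2 -0.1] w 0.108 j [ 0.41  0.35 -0.26  1.85  0.11  0.95 -1.31]
yaw y -81.54
shift mm now [ 0.1 -0.2  2.4] after turn [ 0.1 -0.2  2.4] turn [-0.    0.01 -0.04]
```

View pics/sv13.png

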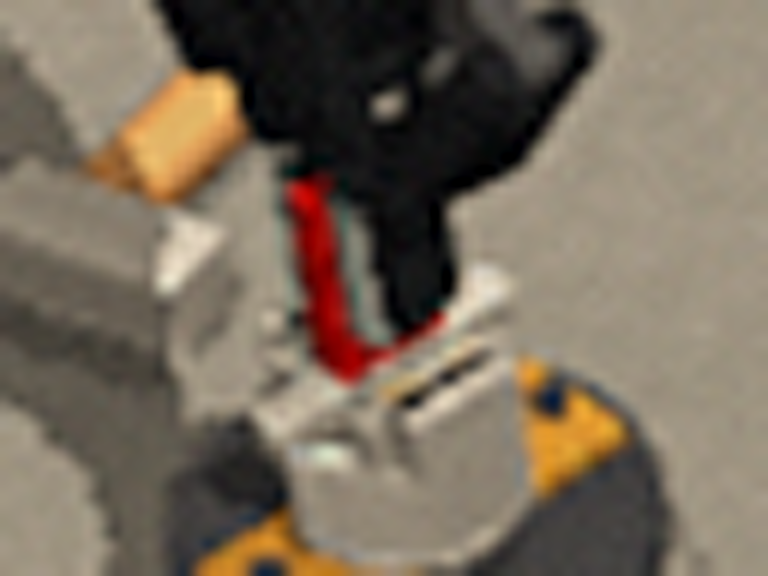

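```bash
python3 -m pendant '[[[0,0,0.0015,0,0,0,1],[0,0,0.0015,0,0,0,1],[0,0,0,0,0,0,1],[0,0,0,0,0,0,1]]]'
```

```text
clock: 14.75
ee_pos: [0.5186, -0.1602, 0.1867]
tcp_rot: [3.133, 0.232, 0.001]
force: [-1.2, -0.9, 4.2]
gripper_width: 0.113
```

Floor contact (4 N) came at the expected height of 0.187. I'll release and lift.

```bash
python3 -m pendant '[[[0,0,0,0,0,0,0.5],[0,0,0,0,0,0,0],[0,0,0,0,0,0,-0.3],[0,0,0,0,0,0,-0.3],[0,0,0,0,0,0,-0.3],[0,0,-0.01,0,0,0,-0.3],[0,0,-0.02,0,0,0,-0.3],[0,0,-0.03,0,0,0,-0.3],[0,0,-0.03,0,0,0,-0.3],[0,0,-0.03,0,0,0,-0.3],[0,0,0,0,0,0,-0.3]]]'
python3 -m pendant '[[[-0.02,-0.03,0,0,0,0,-0.3],[-0.02,-0.045,0,0,0,0,-0.3],[-0.02,-0.045,0,0,0,0,-0.3],[-0.02,-0.045,0,0,0,0,-0.3],[0,0,0,0,0,0,-0.3],[0,0,0,0,0,0,-0.3]]]'
python3 - <<'E'
from h import *
s=read_camera('scene');t=read_camera('top')
crop(s,(245,160),32,12,'pics/sv14.png');crop(t,(370,165),32,12,'pics/tv14.png');cv2.imwrite('pics/s14.png',s["color"][:,:,::-1])
for p in(s,t):print([(round(d["score"],2),np.round(d["uv"],1).tolist(),np.round(at(p,d["uv"],.147),4)) for d in models.place_of("red_pin",p)])
E
```

```text
clock: 15.85
ee_pos: [0.5203, -0.1604, 0.3115]
tcp_rot: [3.13, 0.232, 0.012]
force: [-0.0, 0.8, -0.1]
gripper_width: 0.651
clock: 16.45
ee_pos: [0.4146, -0.0081, 0.3068]
tcp_rot: [3.132, 0.235, 0.002]
force: [0.3, -0.2, -1.1]
gripper_width: 0.649
[(0.7, [332.6, 310.2], array([0.5845, 0.2494, 0.147 ])), (0.66, [327.4, 380.8], array([0.6676, 0.341 , 0.147 ])), (0.65, [244.8, 169.5], array([ 0.5201, -0.1604,  0.147 ]))]
[(0.65, [378.7, 164.2], array([ 0.5217, -0.17  ,  0.147 ])), (0.59, [244.9, 193.5], array([0.4439, 0.1827, 0.147 ])), (0.41, [210.8, 133.6], array([0.6037, 0.2746, 0.147 ]))]
```

View pics/sv14.png

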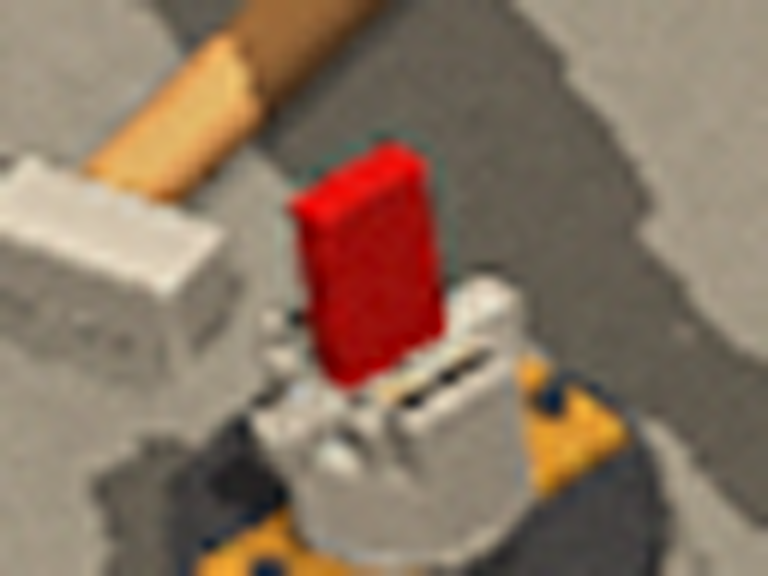

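View pics/tv14.png

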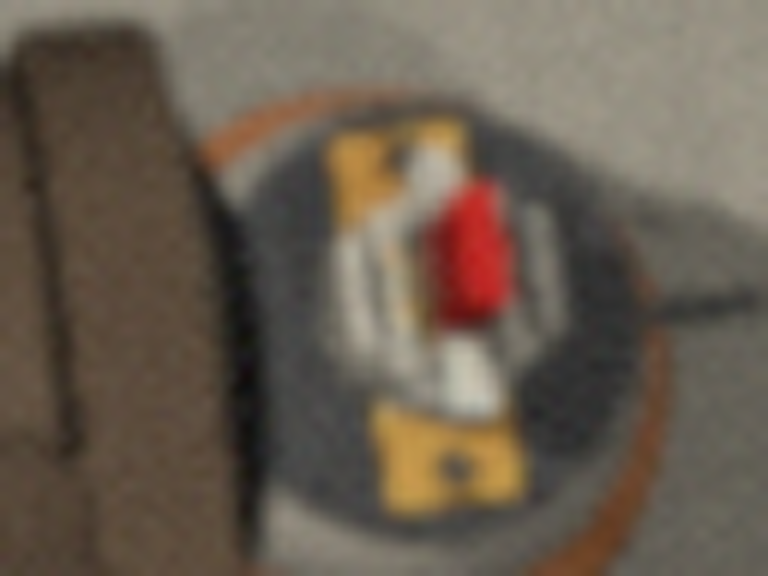

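View pics/s14.png

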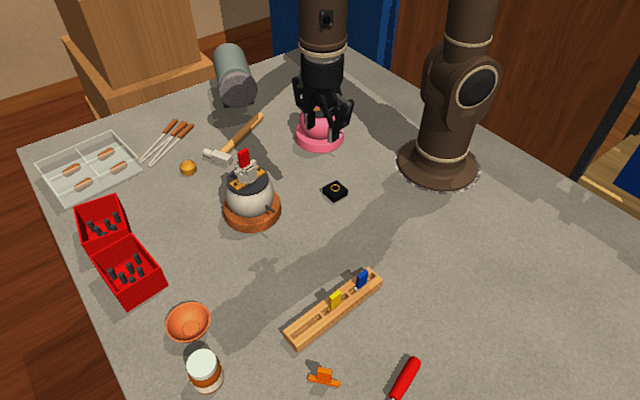

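```bash
python3 - <<'E'
from h import *
s=read_camera('scene')
a=np.radians(8.5);ex=np.array([np.cos(a),np.sin(a),0]);ey=np.array([-np.sin(a),np.cos(a),0]);C=np.array([.5185,-.1610,.147]);z=np.array([0,0,1.])
pts=[C+i*ex+j*ey+.054*z for i in(-.013,.013) for j in(-.005,.005)]+[C+i*ex+.005*ey+.014*z for i in(-.013,.013)]+[C+i*ex+j*ey+k*z for i in(-.03,.03) for j in(-.005,.005) for k in(0,.01)]+[C+i*ex+.0165*ey+.014*z for i in(-.012,.012)]
crop(s,(245,160),32,12,'pics/sv15.png',pts);print(arm.read_state()["clock"])
E
```

```text
16.7
```

View pics/sv15.png

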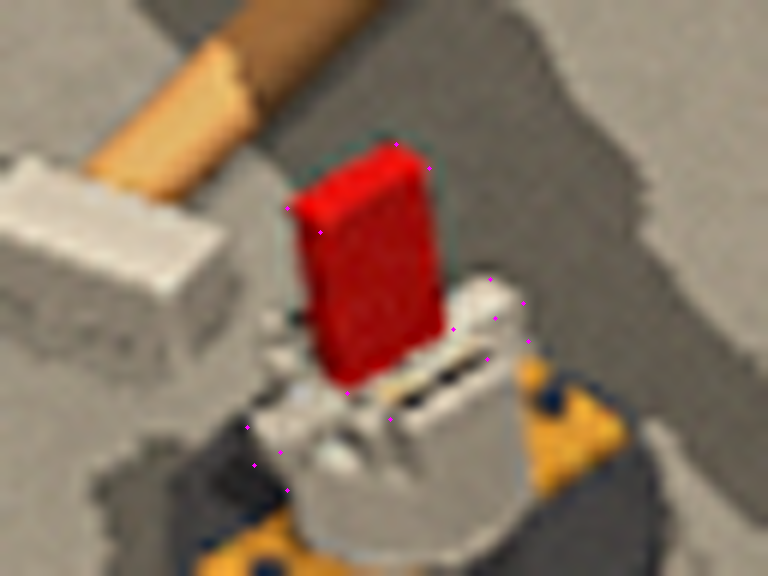

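The tab, the bar ends and the nut line all match the fully home model to within about 2 mm. The robot is clear, so I'll hand in.

```bash
python3 -c "
from station import arm
print(arm.finish_job())"
```

```text
the job is handed in; nothing more can be done
None
```

I tightened the nut about 52° clockwise until its slot lined up with the stem's. Then I took the red pin from the stand, lowered it across both slots, let go and moved clear. The job was handed in at about 16.7 s of the 48 s allowed, and no verdict came back.

**Last checks:**
- **Slots:** three of the four nut lines I measured read 5.5–8.6° against the vise's 8.5°. One blurred line in the top picture read 15°, which is still within tolerance.
- **Pin height:** it touched the floor with about 4 N, within about 0.5 mm of the height expected for fully home. In the scene picture the released pin stands upright and fits a fully home model to within about 2 mm.
- **Pin position:** the network's estimate from the scene camera was within 2 mm of the seat. The one from the top camera was about 10 mm off sideways, which I put down to error in the estimate and did not check further.
- **Other pins and robot:** blue and yellow are still in the stand, and the arm was clear and touching nothing.

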